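Sort tagged flow-sensor modules: lock the pass, bin the reject

ROBOT

A 6-joint arm with a two-finger parallel gripper is mounted at the origin on the work surface. World frame = base frame: x ahead of the robot, y to its left, z up, the work surface at z = 0. Lengths are in m, angles in rad, forces in N, time in s.
With the tool pointing down it reaches from about 0.225 to 0.875 m from the base axis. Payload 3.4 kg.
Tool frame: the origin (TCP) lies on the centre line of the jaws, within the pads' length; the fingertips stand robot.nose_length ahead of it and the grasp point (between the pads) is the TCP (robot.nose_length is the distance from the TCP to the fingertips, in m); z points along the fingers, y is the line along which they close (so a half turn about z gives the same grasp; the last joint's range is limited). The gripper opens to 85 mm and grips with 20 to 120 N. Pads are 22 mm wide; open, the fingers measure 114 mm over their backs; the gripper's body (76 mm by 85 mm) begins 54 mm behind the grasp point. The pads swing forward as they close: fully open they stand 13 mm farther back than shut.
Start: joints at [1.143, 0.276, 1.505, -0, 1.361, -0.121], TCP at [0.174, 0.548, 0.222] pointing down, gripper open.
Joint ranges: [-2.89, 2.89], [-0.75, 2.08], [0.22, 2.7], [-1.18, 4.32], [0.11, 2.71], [-2.7, 2.7]. Speed limits (rad/s): [2.57, 2.57, 3.14, 3.14, 3.14, 3.14].

INTERFACE

Orientations are given as a unit quaternion [w, x, y, z].
In Python, from station import robot gives the robot as it stands. The module is installed in compiled form; this text tells all that it offers.
- The arm moves only by the tool carry_out, never from a script. Its argument "motion" is a list that holds one entry, the list of rows, each a list of 7 numbers: the shift along the world's x, y, z in m, then the turn, a rotation vector about the world's x, y, z in rad, then the closure, from -1 (fully open) to 1 (shut). A call has 1 to 8 rows; each row is the pose to reach, as a shift and turn from the pose commanded when the call began; what a row does not reach only later rows make up. A row lasts 1/8 s, in which the tool goes at most 62.5 mm and 10.7 degrees, less where a joint would pass 70% of its speed; a pose out of reach is approached as far as the arm can. A call with a gripper value outside its range is refused whole. The fingers move at their own pace and stop on an object; "squeeze" is the grip in N (left out, the last holds). Time passes only in rows, so rows that repeat a pose let the fingers close. It gives the time, the measured TCP pose, the force, the opening and the grip force at its end, in the units of the state.
- robot.observe(): the state, without advancing time (a new reading comes with each control period).
- robot.get_image(name): name is "scene" or "top"; returns a dict with "image" (400x640x3 uint8, red, green, blue), "z_map" (400x640 float32, m along the optical axis (not along the pixel's ray), 0 where there is no reading), "fov_y" (degrees; the focal length in pixels is half the picture's height over the tangent of half this angle, whatever the lens; pixels are square), "cx", "cy" (the principal point, pixels), "xyz" and "attitude" of the camera in the world. Camera axes: x right, y up, looking along -z (the intrinsics and any distortion apply to the point x, -y, -z); pixel columns grow to the right and rows downward; lengths in m; the calibration is good to about 2 mm. A picture is of the moment at which its call begins.
- robot.close_job(): hands the job in; it is judged then, once.
Trained networks look in a picture, given as the dict that the camera call returned (one of the last four; its "shot" number tells which), for a name from the list of things; names that differ only in an ending like _2 or _b are one class to them, and where a whole thing is asked for, a point or a joint stands for the part that bears it (a point fixed in the world has none). Each returns a list of dicts, best first, with "confidence" (0 to 1); they miss things now and then, are a little off and sometimes report something else, mostly with a low value. They report only what shows in the picture. A call takes as long as a camera call. They do not tell look-alikes from the thing itself.
- robot.look_for(picture, target): "box" ([left, top, right, bottom] in pixels, round what is visible of it).
- robot.outline_of(picture, target): "pixels" (400x640 bool, what is visible of it) and "box" ([left, top, right, bottom] in pixels, round what is visible of it).
The state is a dict: "clock": time; "joints": joint angles; "qd": joint speeds; "joint_torque": joint torques, N m; "tcp_pos": TCP position; "orientation": TCP orientation; "force": force on the tool from outside, world axes, zero at the start; "torque": the same for the moment, N m; "opening": finger opening in m; "finger_force": force on a finger pad.
Only numpy, scipy, OpenCV 4.12 (cv2) and the standard library are available. Lean on these libraries where they do the work, as an engineer would, in place of code of your own. Each camera call takes 0.05 s, during which the arm holds its last target. There are 200 camera calls.

TASK

Sort the two white flow-sensor modules in the metal tray by their tags. Stand the red-tagged reject upright on the floor of the grey bin at the foot of the chute; lock the green-tagged one in the green pass nest: lower its T-foot through the slot until the body rests on the plate, then turn it a quarter turn clockwise, seen from above, to its stop (the two posts mean you must let go and take it again across its long sides before turning). Set both down gently, do not drop them, and leave the nozzle, filter cup, elbow and black flow sensor where they are.

Things in the scene. Friction and masses are not known exactly. Their poses are not given: they have to be found in the camera images.
- green_module: the pass part: flow-sensor module, green tag on its top face and long sides. From below: steel T-foot bar 60 x 26 x 10 mm (long along its x), round stem 20 mm thick and 11 mm high, then a white box body 62 (x) x 44 (y) x 50 mm. 71 mm high in all, about 0.3 kg. Origin: centre of the underside of the T-foot; z up through the body. Stands in either tray saddle, x along the tray's x.
- red_module: the reject part: flow-sensor module, red tag on its top face and long sides. From below: steel T-foot bar 60 x 26 x 10 mm (long along its x), round stem 20 mm thick and 11 mm high, then a white box body 62 (x) x 44 (y) x 50 mm. 71 mm high in all, about 0.3 kg. Origin: centre of the underside of the T-foot; z up through the body. Stands in either tray saddle, x along the tray's x.
- tray: fixed aluminium tray 130 (x) x 170 (y) mm, floor 4 mm, rim 12 mm; origin: centre of underside. Saddles at y = +40 and -40 mm: pairs of upright cheeks 50 mm long (along x), 4 mm thick, 72 mm high, 52 mm apart inside. They cover a module's long sides with 4 mm gaps, so there it can be taken only by its end faces (62 mm apart along x). Module tops at 75 mm.
- lock_nest: fixed pass nest, hollow box 150 x 150 mm, green top plate 8 mm thick; origin: centre of underside, below the slot's centre. Stops under the plate let a T-foot that is in turn only clockwise seen from above, to a few degrees past 90: module x then along the nest's y (two white lines). A module in the nest rests with its body on the plate, its origin 9 mm above the nest's origin.
- slot (a point): centre of the nest's slot at the plate's top face, 30 mm above the bench; axes as the nest's. The slot goes through, 64 (along nest x) x 30 mm (along y), edges chamfered 1.5 mm; a module enters with its x along the nest's x, either way round.
- post_a (a point): top of a round steel post, 14 mm thick, 160 mm above the bench, at nest x = +57, y = -57 mm. A gripper holding the module by its end faces swings into the posts during the turn; across its long sides (44 mm) it turns clear of them.
- post_b (a point): top of the second such post, at nest x = -57, y = +57 mm
- reject_bin: fixed grey open bin, outside 140 (x) x 120 (y) x 34 mm with red rims, wall and floor 5 mm. A steel chute rises from its +x edge, from about 40 mm high to about 110 mm high 185 mm from the bin's centre; nothing slides down it. Origin: centre of the bin's underside.
- nozzle: bystander: yellow air-induction nozzle, upright, 74 mm high, 44 mm wide; origin at centre of underside
- filter_cup: bystander: blue filter cup, 64 mm wide, 75 mm high; origin at centre of underside
- elbow: bystander: polished brass elbow fitting, about 70 x 34 x 54 mm; origin under its upright leg
- flow_sensor: bystander: black flow sensor box on rubber feet, about 108 x 45 x 47 mm; origin at centre of underside
Mind the look-alikes: they are no part of the job. There is more than one size of the lock_nest; the job needs the larger.

How it is judged:
By the outcome, as a careful person would: the job done as asked, in the order asked, and still so for the second after the job is handed in, with the robot touching nothing.
It also fails if it takes over 70 s, if anything falls off the work surface, if the arm or the gripper's body presses on something with over 40 N, if the wrist force passes 120 N, or if a joint passes its speed limit or range.

## Working session

There is one attempt and no reset: what is moved stays moved. The work goes in short steps, Python scripts to look and compute and a tool call to move; the robot and the scene stay as the last step left them, time stands still between calls to the robot, and variables do not carry over. Pictures are saved under pics/ and viewed, at most 10 in all, crops included, and the job is handed in when it is done.

Besides the shell and the picture viewer there is one more tool, called after "Emit:" as name(argument=value, ...), one argument or row to a line, values as JSON. carry_out: Moves the arm, as the interface text tells. Its arguments: {"type":"object","properties":{"motion":{"type":"array","items":{"type":"array","items":{"type":"array","items":{"type":"number"}}}},"squeeze":{"type":"number"}},"required":["motion"]}

```bash
mkdir -p pics; ls; cat > h.py <<'E'
import numpy as np, cv2
from station import robot
from scipy.spatial.transform import Rotation as R
def cam(name):
    p=robot.get_image(name); return p
def rot(p):
    a=np.array(p["attitude"],float)
    if a.shape==(3,3): return a
    return R.from_quat([a[1],a[2],a[3],a[0]]).as_matrix()
def cloud(p):
    h,w=p["z_map"].shape; f=h/2/np.tan(np.radians(p["fov_y"])/2)
    u,v=np.meshgrid(np.arange(w),np.arange(h)); z=p["z_map"]
    c=np.stack([(u-p["cx"])/f*z,-(v-p["cy"])/f*z,-z],-1)
    P=c@rot(p).T+np.array(p["xyz"]); P[z<=0]=np.nan
    return P
def save(img,n): cv2.imwrite("pics/"+n,cv2.cvtColor(img,cv2.COLOR_RGB2BGR))
E
python3 - <<'E'
from h import *
for n in("scene","top"):
    p=cam(n); save(p["image"],n+"0.png")
    print(n,{k:v for k,v in p.items() if k not in("image","z_map")}); np.savez(n+"0.npz",**{k:v for k,v in p.items()})
    for t in("green_module","red_module","tray","lock_nest","reject_bin"):
        print(t,[(np.round(d["box"]).astype(int).tolist(),round(d["confidence"],2)) for d in robot.look_for(p,t)][:4])
print(robot.observe(), robot.nose_length)
E
```

```text
pics
scene {'fov_y': 44.73170325288571, 'cx': 322.9115322364401, 'cy': 202.52423732984516, 'xyz': array([1.18165638, 0.16494466, 1.13881507]), 'attitude': array([0.58446173, 0.17104338, 0.22236558, 0.76138176]), 'shot': 1}
green_module [([445, 212, 464, 242], 0.9)]
red_module [([410, 215, 436, 251], 0.97), ([182, 238, 208, 272], 0.72)]
tray [([181, 162, 262, 237], 0.73), ([400, 217, 473, 264], 0.64)]
lock_nest [([186, 110, 245, 157], 0.94), ([179, 161, 264, 234], 0.6)]
reject_bin [([299, 197, 353, 288], 0.82), ([414, 216, 435, 250], 0.69)]
top {'fov_y': 46.26779220092135, 'cx': 317.444795179299, 'cy': 201.34192143077524, 'xyz': array([ 0.27889599, -0.02380638,  1.26457596]), 'attitude': array([ 0.72229355,  0.08309209, -0.07397998, -0.68257944]), 'shot': 2}
green_module [([181, 203, 206, 232], 0.64)]
red_module [([243, 253, 265, 294], 0.64), ([208, 191, 233, 219], 0.61)]
tray [([172, 182, 248, 245], 0.59)]
lock_nest [([387, 177, 466, 246], 0.89), ([432, 266, 497, 321], 0.87)]
reject_bin [([294, 134, 339, 234], 0.74)]
{'clock': 0.6, 'joints': array([ 1.14300669e+00,  2.75892804e-01,  1.50484396e+00,  3.65137963e-05,
        1.36071433e+00, -1.20982721e-01]), 'qd': array([-0.00087592, -0.00065577,  0.00063584, -0.00111622,  0.00127857,
        0.00145083]), 'joint_torque': array([-3.04372797e-04, -4.16393673e+01, -2.45984834e+01, -9.61780688e-05,
        4.68203070e-04, -2.17073830e-05]), 'tcp_pos': array([0.17366653, 0.54820797, 0.2221545 ]), 'orientation': array([1.99053278e-06, 1.52806260e-01, 9.88256162e-01, 7.29706268e-05]), 'force': array([ 0.15260212,  0.27939523, -0.11286592]), 'torque': array([ 0.01322341,  0.06449233, -0.00563657]), 'finger_force': 0.0, 'opening': 0.08559280379302352} 0.019
```

View pics/top0.png

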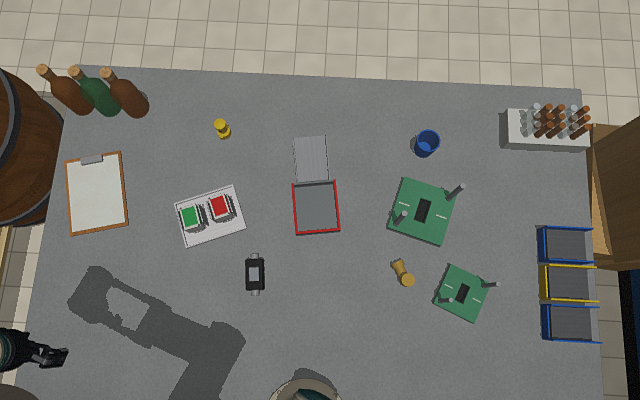

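View pics/scene0.png

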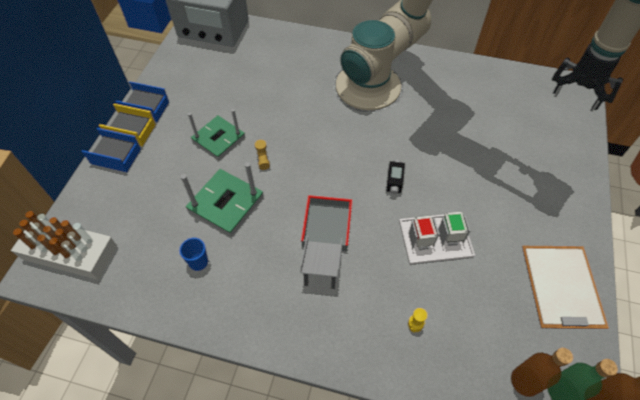

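The top view shows the tray around (210,215). The green module is at (190,216), the red one at (220,205), the bin at (316,207) and its chute at (311,158). Two things could be taken for the nest: the large one at (422,211) and the small one at (462,293). I choose the larger. For the modules, the tags decide. Next I'll measure all of these and check them in one crop.

```bash
cat > m.py <<'E'
from h import *
def rect(Q):
    Q=Q.astype(np.float32); (c,s,a)=cv2.minAreaRect(Q); 
    return np.round(c,4),np.round(s,4),round(a,1)
def comp(m,uv,):
    n,l,st,ce=cv2.connectedComponentsWithStats(m.astype(np.uint8),connectivity=8)
    best=min(range(1,n),key=lambda i:1e9 if st[i,4]<12 else np.hypot(*(ce[i]-uv)))
    return l==best
E
python3 - <<'E'
from m import *
out=[]
S={"scene":dict(red=(424,225),green=(456,222),tray=(438,240),big=(225,200),small=(218,135),bin=(327,222)),
   "top":dict(red=(220,205),green=(190,216),tray=(210,215),big=(422,211),small=(462,293),bin=(316,207))}
for n in("scene","top"):
    p=dict(np.load(n+"0.npz")); P=cloud(p); I=p["image"].astype(int); r,g,b=I[...,0],I[...,1],I[...,2]; z=P[...,2]
    f=200/np.tan(np.radians(p["fov_y"])/2); print(n,"bench z", np.nanmedian(z[150:330,280:400]), "f",f)
    hsv=cv2.cvtColor(p["image"],cv2.COLOR_RGB2HSV); h,s=hsv[...,0].astype(int),hsv[...,1]
    def near(uv,d): u,v=np.meshgrid(np.arange(640),np.arange(400)); return np.hypot(u-uv[0],v-uv[1])<d
    k=S[n]
    for nm,m in dict(red=((h<10)|(h>170))&(s>120)&near(k["red"],18)&(z>.065),green=(abs(h-62)<20)&(s>90)&near(k["green"],18)&(z>.065),
        redtop=(abs(z-.075)<.006)&near(k["red"],18),greentop=(abs(z-.075)<.006)&near(k["green"],18),
        tray=(z>.006)&(z<.02)&near(k["tray"],50),
        big=(abs(z-.03)<.008)&near(k["big"],50),bigslot=(z<.02)&near(k["big"],15),small=(abs(z-.03)<.008)&near(k["small"],38),
        bin=((h<10)|(h>170))&(s>120)&near(k["bin"],45)).items():
        m&=np.isfinite(z)
        if m.sum()<5: print(nm,"none");continue
        Q=P[m]; print(nm,m.sum(),rect(Q[:,:2]),"z",np.round(np.median(Q[:,2]),4),"mean",np.round(Q[:,:2].mean(0),4))
    a=I.astype(np.uint8)
    u,v=k["big"]; c1=a[v-45:v+45,u-45:u+45]
    u,v=k["tray"]; c2=a[v-45:v+45,u-45:u+45]
    out.append(np.hstack([cv2.resize(c,(390,290),interpolation=cv2.INTER_CUBIC) for c in(c1,c2)]))
save(np.vstack(out),"crop0.png")
E
```

```text
scene bench z 2.3003268815768863e-05 f 486.058416383839
red 186 (array([0.5269, 0.2575]), array([0.0451, 0.0319]), 23.9) z 0.0749 mean [0.5267 0.2575]
green 177 (array([0.494 , 0.3308]), array([0.0463, 0.0309]), 19.7) z 0.0754 mean [0.494  0.3307]
redtop 454 (array([0.5266, 0.2565]), array([0.0638, 0.0617]), 22.2) z 0.0741 mean [0.5283 0.2563]
greentop 435 (array([0.4944, 0.3294]), array([0.0635, 0.0598]), 19.1) z 0.0744 mean [0.4962 0.3294]
tray 574 (array([0.5219, 0.2993]), array([0.2481, 0.2251]), 40.5) z 0.0103 mean [0.5351 0.2907]
big 2397 (array([ 0.5232, -0.2894]), array([0.1941, 0.2309]), 82.6) z 0.0292 mean [ 0.556  -0.2807]
bigslot 185 (array([ 0.5384, -0.2922]), array([0.0286, 0.0658]), 76.6) z 0.0006 mean [ 0.54   -0.2914]
small 576 (array([ 0.3675, -0.3575]), array([0.2101, 0.1347]), 49.5) z 0.0239 mean [ 0.3498 -0.3829]
bin 330 (array([0.5468, 0.0069]), array([0.1428, 0.121 ]), 9.4) z 0.0349 mean [0.5239 0.0011]
top bench z 0.00012588629432974674 f 468.1258354465716
red 232 (array([0.5246, 0.2536]), array([0.0489, 0.0398]), 23.8) z 0.0748 mean [0.5227 0.2552]
green 241 (array([0.491 , 0.3264]), array([0.0479, 0.0404]), 20.6) z 0.0749 mean [0.4899 0.3279]
redtop 444 (array([0.5216, 0.2562]), array([0.0628, 0.0599]), 22.2) z 0.0743 mean [0.5209 0.2553]
greentop 459 (array([0.4886, 0.3284]), array([0.0622, 0.0605]), 22.2) z 0.0743 mean [0.4886 0.3282]
tray 617 (array([0.5178, 0.3015]), array([0.2234, 0.2412]), 89.1) z 0.0092 mean [0.5035 0.2868]
big 2686 (array([ 0.5497, -0.2828]), array([0.1508, 0.1519]), 73.5) z 0.0292 mean [ 0.5479 -0.283 ]
bigslot 241 (array([ 0.5553, -0.2877]), array([0.0293, 0.0638]), 73.1) z 0.0008 mean [ 0.5549 -0.2876]
small 973 (array([ 0.3371, -0.3885]), array([0.1151, 0.1135]), 66.6) z 0.0239 mean [ 0.3361 -0.3903]
bin 349 (array([0.5432, 0.0063]), array([0.1413, 0.1225]), 8.4) z 0.0356 mean [0.5232 0.0036]
```

View pics/crop0.png

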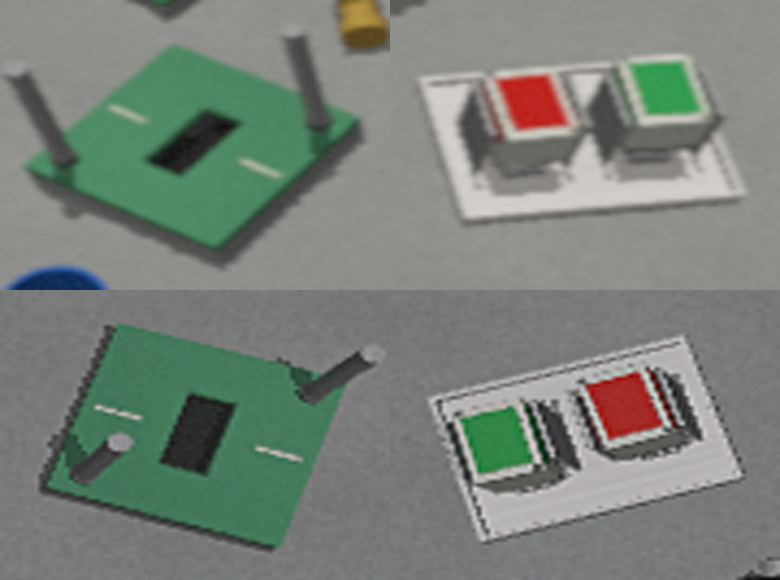

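The crops confirm the choice: the tray holds the red-tagged module (nearer the robot's centre line) and the green-tagged one. The larger nest has its slot near (422,211) and two posts. I'll set out above the red module, then measure the gripper against the scene.

Emit:
carry_out(
  motion=[
    [[0.04, -0.033, 0, 0, 0, -0.1, -1], [0.09, -0.075, 0, 0, 0, -0.21, -1], [0.14, -0.117, 0, 0, 0, -0.32, -1], [0.19, -0.159, 0, 0, 0, -0.43, -1], [0.24, -0.201, 0, 0, 0, -0.55, -1], [0.29, -0.243, 0, 0, 0, -0.7, -1], [0.351, -0.292, 0, 0, 0, -0.854, -1], [0.351, -0.292, 0, 0, 0, -0.854, -1]],
  ],
)

```text
clock: 1.6
tcp_pos: [0.5273, 0.2537, 0.222]
orientation: [0.001, 0.55, 0.835, 0.0]
force: [-0.6, 1.1, 0.9]
opening: 0.0854
finger_force: 0.0
```

```bash
cat >> m.py <<'E'
def onplane(p,uv,z):
    f=200/np.tan(np.radians(p["fov_y"])/2); uv=np.atleast_2d(uv).astype(float)
    d=np.stack([(uv[:,0]-p["cx"])/f,-(uv[:,1]-p["cy"])/f,-np.ones(len(uv))],-1)@rot(p).T
    o=np.array(p["xyz"]); return o+d*((z-o[2])/d[:,2])[:,None]
def near(uv,d): u,v=np.meshgrid(np.arange(640),np.arange(400)); return np.hypot(u-uv[0],v-uv[1])<d
E
python3 - <<'E'
from m import *
print({k:np.round(v,4) for k,v in robot.observe().items() if k in("clock","tcp_pos","orientation","force","joints")})
for n,big,small,rd,gr in(("scene",(225,200),0,(424,225),(456,222)),("top",(422,211),0,(220,205),(190,216))):
    p=dict(np.load(n+"0.npz")); I=p["image"]; v=I.max(2)
    hsv=cv2.cvtColor(I,cv2.COLOR_RGB2HSV); h,s=hsv[...,0].astype(int),hsv[...,1]
    m=(v<75)&near(big,16); ys,xs=np.nonzero(m); print(n,"slot",m.sum(),rect(onplane(p,np.c_[xs,ys],.03)[:,:2]))
    P=cloud(p)
    m=(abs(h-75)<25)&(s>60)&near(big,50)&(P[...,2]>.018); m=comp(m,np.array(big)); ys,xs=np.nonzero(m); print("plate",m.sum(),rect(onplane(p,np.c_[xs,ys],.03)[:,:2]))
    for nm,c,mm in(("red",rd,((h<10)|(h>170))&(s>150)&(v>130)),("green",gr,(abs(h-62)<20)&(s>100)&(v>100))):
        m=comp(mm&near(c,12)&(P[...,2]>.07),np.array(c)); ys,xs=np.nonzero(m); print(nm,m.sum(),rect(onplane(p,np.c_[xs,ys],.075)[:,:2]))
    for nm in("scene","top"):pass
p=cam("top"); save(p["image"][100:300,130:330].repeat(3,0).repeat(3,1)[:,:], "t1.png")
E
```

```text
{'clock': np.float64(1.6), 'joints': array([ 3.3010e-01,  2.9080e-01,  1.4837e+00, -8.0000e-04,  1.3662e+00,
       -7.5800e-02]), 'tcp_pos': array([0.5273, 0.2537, 0.222 ]), 'orientation': array([6.000e-04, 5.500e-01, 8.352e-01, 1.000e-04]), 'force': array([-0.5542,  1.0853,  0.852 ])}
scene slot 180 (array([ 0.5544, -0.2803]), array([0.026 , 0.0602]), 73.9)
plate 2301 (array([ 0.5556, -0.2794]), array([0.1528, 0.1521]), 73.3)
red 170 (array([0.5261, 0.2575]), array([0.0431, 0.0288]), 23.0)
green 173 (array([0.4937, 0.3306]), array([0.0436, 0.029 ]), 21.0)
top slot 258 (array([ 0.5492, -0.2823]), array([0.0302, 0.0624]), 74.0)
plate 2635 (array([ 0.5491, -0.282 ]), array([0.1506, 0.151 ]), 73.4)
red 212 (array([0.5232, 0.2561]), array([0.0462, 0.0326]), 22.6)
green 223 (array([0.4904, 0.3293]), array([0.0468, 0.0329]), 20.5)
```

Emit:
carry_out(
  motion=[
    [[-0.003, 0.003, -0.04, 0, 0, 0, -1], [-0.003, 0.003, -0.08, 0, 0, 0, -1], [-0.003, 0.003, -0.115, 0, 0, 0, -1], [-0.003, 0.003, -0.135, 0, 0, 0, -1], [-0.003, 0.003, -0.15, 0, 0, 0, -1], [-0.003, 0.003, -0.164, 0, 0, 0, -1], [-0.003, 0.003, -0.164, 0, 0, 0, -1]],
  ],
  squeeze=40,
)

```text
clock: 2.52
tcp_pos: [0.5211, 0.2591, 0.0574]
orientation: [-0.0, 0.548, 0.836, -0.001]
force: [-0.1, 0.3, 0.0]
opening: 0.0852
finger_force: 0.0
```

Emit:
carry_out(
  motion=[
    [[0, 0, 0, 0, 0, 0, 1], [0, 0, 0, 0, 0, 0, 1], [0, 0, 0, 0, 0, 0, 1], [0, 0, 0, 0, 0, 0, 1], [0, 0, 0, 0, 0, 0, 1], [0, 0, 0, 0, 0, 0, 1]],
  ],
  squeeze=40,
)

```text
clock: 3.28
tcp_pos: [0.5231, 0.2598, 0.0598]
orientation: [0.001, 0.548, 0.836, 0.002]
force: [1.2, 0.4, 5.3]
opening: 0.0592
finger_force: 42.1
```

Emit:
carry_out(
  motion=[
    [[0, 0, 0.01, 0, 0, 0, 1], [0, 0, 0.03, 0, 0, 0, 1], [0, 0, 0.06, 0, 0, 0, 1], [0, 0, 0.1, 0, 0, 0, 1], [0, 0, 0.13, 0, 0, 0, 1], [0, 0, 0.13, 0, 0, 0, 1]],
  ],
)

```text
clock: 4.03
tcp_pos: [0.5228, 0.2596, 0.1903]
orientation: [0.001, 0.548, 0.836, 0.002]
force: [-0.1, 0.8, -3.2]
opening: 0.0586
finger_force: 44.0
```

```bash
python3 - <<'E'
from m import *
p=cam("scene"); save(cv2.resize(p["image"][130:290,340:500],(600,600),interpolation=cv2.INTER_CUBIC),"s2.png")
P=cloud(p);print({k:np.round(v,4) for k,v in robot.observe().items() if k in("clock","tcp_pos","force","opening","torque","joints")})
p=cam("top"); hsv=cv2.cvtColor(p["image"],cv2.COLOR_RGB2HSV); h,s,v=[hsv[...,i].astype(int) for i in range(3)]; P=cloud(p)
m=((h<8)|(h>172))&(s>150)&near((316,207),45)
print("bin rim pts",rect(onplane(p,np.argwhere(m)[:,::-1],.034)[:,:2]))
E
```

```text
{'clock': np.float64(4.075), 'joints': array([ 0.3417,  0.3068,  1.5458, -0.    ,  1.2885, -0.0683]), 'tcp_pos': array([0.5214, 0.2591, 0.1883]), 'force': array([ 0.3491,  0.4147, -4.185 ]), 'torque': array([ 0.0401, -0.0022,  0.0351]), 'opening': np.float64(0.0586)}
bin rim pts (array([0.5435, 0.0054]), array([0.1399, 0.1205]), 8.6)
```

View pics/s2.png

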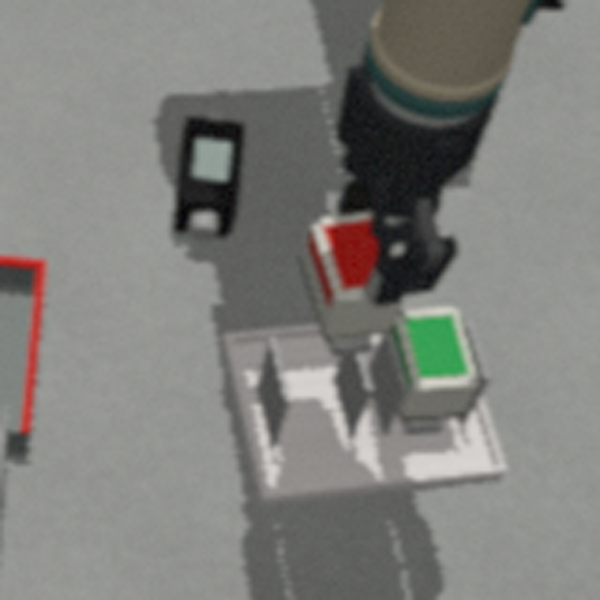

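```bash
python3 - <<'E'
from m import *
o=robot.observe(); q=o["orientation"]; T=R.from_quat([q[1],q[2],q[3],q[0]]).as_matrix(); t=np.array(o["tcp_pos"]); print(np.round(t,4))
for n,c in(("scene",(434,200)),("top",(220,200))):
    p=cam(n); P=cloud(p); L=(P-t)@T; hsv=cv2.cvtColor(p["image"],cv2.COLOR_RGB2HSV); h,s,v=[hsv[...,i].astype(int) for i in range(3)]
    near_=np.linalg.norm(L,axis=-1)<.075
    red=near_&((h<8)|(h>172))&(s>120); wh=near_&(s<60)&(v>110); bl=near_&(v<60)&(L[...,2]>-.03)
    for nm,m in(("red",red),("white",wh),("finger",bl)):
        Q=L[m]*1000
        if len(Q)>5: print(n,nm,len(Q),"p2,50,98:",np.round(np.percentile(Q,[2,10,50,90,98],axis=0)).astype(int).tolist())
E
```

```text
[0.5205 0.2588 0.1869]
scene red 197 p2,50,98: [[-27, -20, -60], [-25, -18, -18], [-9, -1, -15], [3, 20, -11], [7, 31, -1]]
scene white 144 p2,50,98: [[-26, -31, -21], [-25, -27, -16], [-20, 17, -14], [0, 32, 12], [15, 33, 52]]
scene finger 32 p2,50,98: [[-9, -31, -30], [-6, -30, -29], [0, -29, -24], [7, 43, -19], [9, 44, -18]]
top red 136 p2,50,98: [[-26, -27, -18], [-25, -23, -17], [-14, -5, -14], [-7, 12, -10], [-3, 19, 1]]
top white 56 p2,50,98: [[-24, -34, -18], [-24, -33, -16], [-22, -11, -13], [-14, 22, -11], [-11, 24, -9]]
top finger 15 p2,50,98: [[-25, -39, -25], [-25, -35, -19], [-15, -34, 24], [2, 1, 43], [5, 7, 51]]
```

Emit:
carry_out(
  motion=[
    [[0.002, -0.035, 0, 0, 0, -0.035, 1], [0.005, -0.085, 0, 0, 0, -0.085, 1], [0.008, -0.135, 0, 0, 0, -0.135, 1], [0.011, -0.185, 0, 0, 0, -0.185, 1], [0.013, -0.225, 0, 0, 0, -0.23, 1], [0.015, -0.252, 0, 0, 0, -0.253, 1], [0.015, -0.252, 0, 0, 0, -0.253, 1]],
  ],
)

```text
clock: 5.1
tcp_pos: [0.5359, 0.0053, 0.1864]
orientation: [-0.001, 0.651, 0.759, -0.001]
force: [-0.0, 1.3, -3.4]
opening: 0.0586
finger_force: 44.2
```

Emit:
carry_out(
  motion=[
    [[0, 0, -0.03, 0, 0, 0, 1], [0, 0, -0.07, 0, 0, 0, 1], [0, 0, -0.1, 0, 0, 0, 1], [0, 0, -0.115, 0, 0, 0, 1], [0, 0, -0.12, 0, 0, 0, 1], [0, 0, -0.12, 0, 0, 0, 1]],
  ],
)

```text
clock: 5.85
tcp_pos: [0.5372, 0.0074, 0.0685]
orientation: [0.0, 0.649, 0.76, 0.0]
force: [0.9, 0.4, -3.1]
opening: 0.0586
finger_force: 44.2
```

Emit:
carry_out(
  motion=[
    [[0, 0, -0.002, 0, 0, 0, 1], [0, 0, -0.004, 0, 0, 0, 1], [0, 0, -0.005, 0, 0, 0, 1], [0, 0, -0.006, 0, 0, 0, 1]],
  ],
)

```text
clock: 6.35
tcp_pos: [0.5367, 0.0071, 0.0622]
orientation: [0.0, 0.649, 0.76, 0.0]
force: [-0.3, 0.4, -2.8]
opening: 0.0581
finger_force: 44.2
```

Emit:
carry_out(
  motion=[
    [[0, 0, -0.001, 0, 0, 0, 1], [0, 0, -0.002, 0, 0, 0, 1], [0, 0, -0.003, 0, 0, 0, 1]],
  ],
)

```text
clock: 6.72
tcp_pos: [0.537, 0.0076, 0.0606]
orientation: [0.0, 0.65, 0.76, 0.001]
force: [-2.1, 2.1, 12.3]
opening: 0.0586
finger_force: 50.1
```

Emit:
carry_out(
  motion=[
    [[0, 0, 0.001, 0, 0, 0, 0.3], [0, 0, 0.001, 0, 0, 0, -1], [0, 0, 0.001, 0, 0, 0, -1], [0, 0, 0.001, 0, 0, 0, -1], [0, 0, 0.001, 0, 0, 0, -1]],
  ],
)

```text
clock: 7.35
tcp_pos: [0.5367, 0.0071, 0.06]
orientation: [0.0, 0.649, 0.76, 0.0]
force: [0.1, 0.1, 0.1]
opening: 0.0853
finger_force: 0.0
```

Emit:
carry_out(
  motion=[
    [[0, 0, 0.015, 0, 0, 0, -1], [0, 0, 0.04, 0, 0, 0, -1], [0, 0, 0.08, 0, 0, 0, -1], [0, 0, 0.13, 0, 0, 0, -1], [0, 0, 0.16, 0, 0, 0, -1]],
  ],
)

```text
clock: 7.98
tcp_pos: [0.5377, 0.0071, 0.224]
orientation: [0.002, 0.649, 0.76, 0.001]
force: [0.1, 0.0, -0.1]
opening: 0.0852
finger_force: 0.0
```

Emit:
carry_out(
  motion=[
    [[-0.005, 0.05, 0, 0, 0, 0.04, -1], [-0.011, 0.1, 0, 0, 0, 0.08, -1], [-0.018, 0.155, 0, 0, 0, 0.12, -1], [-0.025, 0.21, 0, 0, 0, 0.16, -1], [-0.032, 0.26, 0, 0, 0, 0.2, -1], [-0.039, 0.3, 0, 0, 0, 0.23, -1], [-0.044, 0.324, 0, 0, 0, 0.24, -1], [-0.044, 0.324, 0, 0, 0, 0.24, -1]],
  ],
)

```text
clock: 8.98
tcp_pos: [0.4922, 0.3327, 0.221]
orientation: [0.0, 0.553, 0.833, 0.001]
force: [0.3, 0.6, -0.5]
opening: 0.0852
finger_force: 0.0
```

```bash
python3 - <<'E'
from m import *
o=robot.observe(); print(np.round(o["tcp_pos"],4),np.round(o["orientation"],4),o["clock"])
p=cam("scene"); P=cloud(p); a=p["image"]
hsv=cv2.cvtColor(a,cv2.COLOR_RGB2HSV); h,s,v=[hsv[...,i].astype(int) for i in range(3)]
m=comp(((h<8)|(h>172))&(s>120)&(P[...,2]>.068)&(P[...,2]<.085)&near((327,222),45),np.array((327,222))); print("red tag",m.sum(),rect(onplane(p,np.argwhere(m)[:,::-1],.076)[:,:2]),np.median(P[m][:,2]))
save(np.hstack([cv2.resize(a[170:290,280:400],(400,400)),cv2.resize(a[150:270,390:510],(400,400))]),"s3.png")
E
```

```text
[0.4922 0.3327 0.221 ] [2.000e-04 5.526e-01 8.334e-01 5.000e-04] 8.975
red tag 173 (array([0.5385, 0.0045]), array([0.0427, 0.0308]), 14.3) 0.07622463984920702
```

View pics/s3.png

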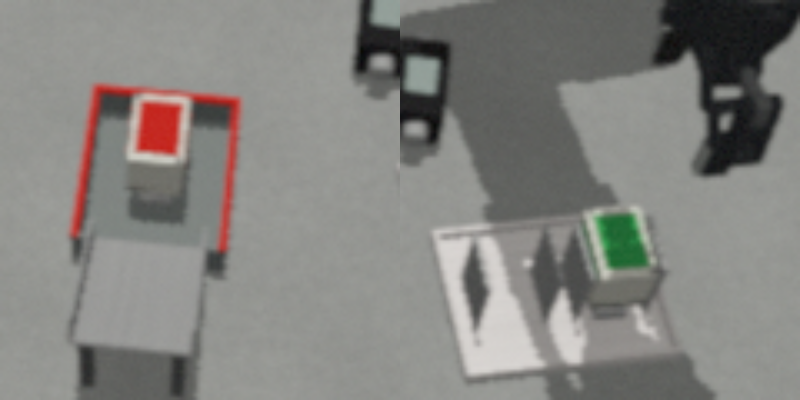

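The red module stands upright on the bin floor: its tag top is at 76 mm and it appears at (160,130) in the left crop. The green one is still in its saddle. Now I'll take the green one.

Emit:
carry_out(
  motion=[
    [[0.0, -0.003, -0.04, 0, 0, -0.01, -1], [0.0, -0.003, -0.08, 0, 0, -0.01, -1], [0.0, -0.003, -0.115, 0, 0, -0.01, -1], [0.0, -0.003, -0.135, 0, 0, -0.01, -1], [0.0, -0.003, -0.15, 0, 0, -0.01, -1], [0.0, -0.003, -0.164, 0, 0, -0.01, -1], [0.0, -0.003, -0.164, 0, 0, -0.01, -1]],
  ],
)

```text
clock: 9.9
tcp_pos: [0.4923, 0.3276, 0.0555]
orientation: [-0.0, 0.558, 0.83, -0.001]
force: [-0.0, -0.4, 1.2]
opening: 0.0856
finger_force: 0.0
```

Emit:
carry_out(
  motion=[
    [[0, 0, 0, 0, 0, 0, 1], [0, 0, 0, 0, 0, 0, 1], [0, 0, 0, 0, 0, 0, 1], [0, 0, 0, 0, 0, 0, 1], [0, 0, 0, 0, 0, 0, 1]],
  ],
  squeeze=40,
)

```text
clock: 10.52
tcp_pos: [0.4935, 0.3287, 0.0575]
orientation: [0.001, 0.558, 0.83, 0.001]
force: [-0.2, -0.2, 5.9]
opening: 0.0602
finger_force: 43.1
```

Emit:
carry_out(
  motion=[
    [[0, 0, 0.01, 0, 0, 0, 1], [0, 0, 0.03, 0, 0, 0, 1], [0, 0, 0.07, 0, 0, 0, 1], [0, 0, 0.12, 0, 0, 0, 1], [0, 0, 0.17, 0, 0, 0, 1], [0, 0, 0.19, 0, 0, 0, 1], [0, 0, 0.19, 0, 0, 0, 1]],
  ],
)

```text
clock: 11.4
tcp_pos: [0.4931, 0.3285, 0.2477]
orientation: [0.001, 0.558, 0.83, 0.001]
force: [-0.2, -0.3, -4.2]
opening: 0.0597
finger_force: 44.8
```

Emit:
carry_out(
  motion=[
    [[0.002, -0.03, 0, 0, 0, -0.04, 1], [0.006, -0.08, 0, 0, 0, -0.09, 1], [0.01, -0.13, 0, 0, 0, -0.15, 1], [0.014, -0.18, 0, 0, 0, -0.21, 1], [0.02, -0.23, 0, 0, 0, -0.27, 1], [0.025, -0.28, 0, 0, 0, -0.33, 1], [0.03, -0.33, 0, 0, 0, -0.38, 1], [0.036, -0.38, 0, 0, 0, -0.43, 1]],
  ],
)

```text
clock: 12.4
tcp_pos: [0.5272, -0.053, 0.2438]
orientation: [-0.002, 0.723, 0.691, -0.001]
force: [0.6, -0.4, -3.3]
opening: 0.0601
finger_force: 44.8
```

Emit:
carry_out(
  motion=[
    [[0.005, -0.05, 0, 0, 0, -0.05, 1], [0.01, -0.1, 0, 0, 0, -0.1, 1], [0.015, -0.15, 0, 0, 0, -0.16, 1], [0.019, -0.19, 0, 0, 0, -0.2, 1], [0.022, -0.215, 0, 0, 0, -0.23, 1], [0.023, -0.23, 0, 0, 0, -0.242, 1], [0.023, -0.23, 0, 0, 0, -0.242, 1], [0.023, -0.23, 0, 0, 0, -0.242, 1]],
  ],
)

```text
clock: 13.4
tcp_pos: [0.5516, -0.2802, 0.2461]
orientation: [-0.001, 0.8, 0.6, 0.0]
force: [-0.1, 0.3, -3.5]
opening: 0.0598
finger_force: 44.8
```

```bash
cat > held.py <<'E'
from m import *
o=robot.observe(); q=o["orientation"]; T=R.from_quat([q[1],q[2],q[3],q[0]]).as_matrix(); t=np.array(o["tcp_pos"]); print(np.round(t,4),"yaw",np.round(2*np.degrees(np.arctan2(q[2],q[1]))-90,2),np.round(o["force"],1))
print("tool x",np.round(T[:,0],3),"y",np.round(T[:,1],3))
for n in("scene","top"):
    p=cam(n); P=cloud(p); L=(P-t)@T; hsv=cv2.cvtColor(p["image"],cv2.COLOR_RGB2HSV); h,s,v=[hsv[...,i].astype(int) for i in range(3)]
    nr=(abs(L[...,0])<.035)&(abs(L[...,1])<.045)&(L[...,2]>-.02)&(L[...,2]<.06)&(P[...,2]>.036)
    gr=nr&(abs(h-65)<20)&(s>90); wh=nr&(s<60)&(v>100)
    for nm,m in(("tag",gr),("white",wh)):
        Q=L[m]*1000
        if len(Q)>5: print(n,nm,len(Q),"xyz p2,10,50,90,98",np.round(np.percentile(Q,[2,10,50,90,98],axis=0)).astype(int).T.tolist())
    for side in(-1,1):   # side faces: tool x ~ const
        m=(gr|wh)&(L[...,2]>0)&(L[...,2]<.03)&(abs(L[...,0]*side-.022)<.008)&(abs(L[...,1])<.024)
        if m.sum()>15: Q=L[m]*1000; k=np.polyfit(Q[:,1],Q[:,0],1); print(n,"side",side,m.sum(),"x=",np.round(k[1],1),"skew deg",np.round(np.degrees(np.arctan(k[0])),1))
    np.savez("held_"+n,**p); save(p["image"],"held_"+n+".png")
E
python3 held.py
```

```text
[ 0.5516 -0.2802  0.2461] yaw -16.25 [-0.1  0.3 -3.5]
tool x [0.28  0.96  0.001] y [ 0.96  -0.28  -0.001]
scene tag 228 xyz p2,10,50,90,98 [[-13, -8, 7, 24, 25], [-23, -19, -1, 16, 21], [-20, -19, -17, -6, -1]]
scene white 304 xyz p2,10,50,90,98 [[-19, -15, 15, 23, 24], [-30, -27, 21, 31, 32], [-19, -18, 0, 30, 52]]
scene side 1 36 x= 22.7 skew deg -1.7
top tag 102 xyz p2,10,50,90,98 [[-6, 7, 12, 16, 23], [-24, -21, -6, 14, 20], [-20, -19, -17, -15, -4]]
top white 50 xyz p2,10,50,90,98 [[10, 13, 18, 21, 22], [-34, -32, -21, 10, 20], [-19, -19, -17, -14, 3]]
```

Emit:
carry_out(
  motion=[
    [[0, 0, -0.03, 0, 0, 0, 1], [0, 0, -0.07, 0, 0, 0, 1], [0, 0, -0.11, 0, 0, 0, 1], [0, 0, -0.135, 0, 0, 0, 1], [0, 0, -0.148, 0, 0, 0, 1], [0, 0, -0.148, 0, 0, 0, 1], [0, 0, -0.148, 0, 0, 0, 1]],
  ],
)

```text
clock: 14.38
tcp_pos: [0.5527, -0.2822, 0.0996]
orientation: [0.001, 0.8, 0.6, 0.001]
force: [0.1, -0.1, -4.2]
opening: 0.06
finger_force: 44.8
```

```bash
sed -i '/np.savez/i\    for side in(-1,1):\n        m=(gr|wh)\&(L[...,2]>-.01)\&(L[...,2]<.035)\&(abs(L[...,1]*side-.031)<.007)\&(abs(L[...,0])<.02)\n        if m.sum()>15: Q=L[m]*1000; k=np.polyfit(Q[:,0],Q[:,1],1); print(n,"end",side,m.sum(),"y med",np.round(np.median(Q[:,1]),1),"slope",np.round(np.degrees(np.arctan(k[0])),1))' held.py
python3 held.py; python3 - <<'E'
from m import *
a=[cv2.imread(f"pics/held_{n}.png")[v-40:v+40,u-40:u+40] for n,u,v in(("scene",225,190),("top",422,205))]
cv2.imwrite("pics/h1.png",np.hstack([cv2.resize(x,(400,400),interpolation=cv2.INTER_CUBIC) for x in a]))
E
```

```text
[ 0.5527 -0.2822  0.0996] yaw -16.31 [ 0.1 -0.1 -4.2]
tool x [ 0.281  0.96  -0.001] y [ 0.96  -0.281  0.003]
scene tag 177 xyz p2,10,50,90,98 [[-12, -9, 5, 23, 25], [-22, -19, -2, 16, 20], [-20, -19, -16, -5, -1]]
scene white 230 xyz p2,10,50,90,98 [[-18, -14, 15, 23, 25], [-31, -28, 15, 31, 32], [-19, -18, -10, 22, 44]]
scene side 1 26 x= 22.7 skew deg -1.5
scene end 1 57 y med 30.7 slope 1.5
```

View pics/h1.png

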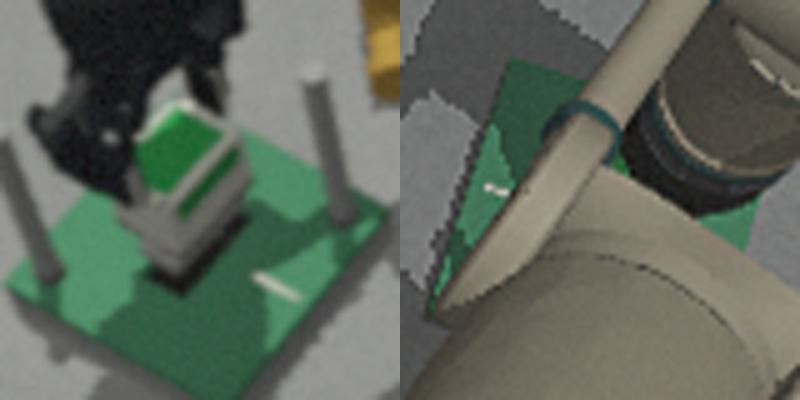

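Left crop: the green module hovers just above the slot, with its foot at about (165,265) and parallel to it. In the top view the arm hides it. I'll lower it gently and watch the force.

Emit:
carry_out(
  motion=[
    [[0.001, 0.001, -0.005, 0, 0, 0, 1], [0.001, 0.001, -0.01, 0, 0, 0, 1], [0.001, 0.001, -0.013, 0, 0, 0, 1], [0.001, 0.001, -0.015, 0, 0, 0, 1], [0.001, 0.001, -0.017, 0, 0, 0, 1], [0.001, 0.001, -0.019, 0, 0, 0, 1]],
  ],
)

```text
clock: 15.22
tcp_pos: [0.5524, -0.2824, 0.0823]
orientation: [0.002, 0.8, 0.6, -0.001]
force: [-5.3, -2.2, 18.6]
opening: 0.0604
finger_force: 47.5
```

Emit:
carry_out(
  motion=[
    [[-0.0005, -0.0003, 0.003, 0, 0, 0, 1], [-0.0015, -0.001, 0.003, 0, 0, 0, 1], [-0.0015, -0.001, 0.0, 0, 0, 0, 1], [-0.0015, -0.001, -0.002, 0, 0, 0, 1], [-0.0015, -0.001, -0.002, 0, 0, 0, 1]],
  ],
)

```text
clock: 15.85
tcp_pos: [0.5516, -0.2819, 0.0765]
orientation: [0.0, 0.8, 0.6, 0.0]
force: [2.9, -0.4, -4.6]
opening: 0.0602
finger_force: 44.7
```

Emit:
carry_out(
  motion=[
    [[0, 0, -0.003, 0, 0, 0, 1], [0, 0, -0.006, 0, 0, 0, 1], [0, 0, -0.009, 0, 0, 0, 1], [0, 0, -0.011, 0, 0, 0, 1], [0, 0, -0.011, 0, 0, 0, 1]],
  ],
)

```text
clock: 16.48
tcp_pos: [0.5497, -0.2811, 0.0654]
orientation: [-0.002, 0.8, 0.6, -0.001]
force: [-0.4, 0.9, -3.0]
opening: 0.0596
finger_force: 44.8
```

Emit:
carry_out(
  motion=[
    [[0, 0, -0.001, 0, 0, 0, 1], [0, 0, -0.002, 0, 0, 0, 1], [0, 0, -0.002, 0, 0, 0, 1]],
  ],
)

```text
clock: 16.85
tcp_pos: [0.5508, -0.2817, 0.0639]
orientation: [-0.0, 0.8, 0.6, -0.0]
force: [-0.5, -0.8, -4.1]
opening: 0.0599
finger_force: 44.8
```

Emit:
carry_out(
  motion=[
    [[0, 0, -0.001, 0, 0, 0, 1], [0, 0, -0.002, 0, 0, 0, 1], [0, 0, -0.0025, 0, 0, 0, 1]],
  ],
)

```text
clock: 17.23
tcp_pos: [0.5512, -0.2819, 0.0626]
orientation: [0.0, 0.8, 0.6, 0.0]
force: [-2.8, 1.2, 5.7]
opening: 0.0597
finger_force: 45.9
```

Emit:
carry_out(
  motion=[
    [[0, 0, 0.001, 0, 0, 0, 0.3], [0, 0, 0.001, 0, 0, 0, -1], [0, 0, 0.001, 0, 0, 0, -1], [0, 0, 0.001, 0, 0, 0, -1], [0, 0, 0.03, 0, 0, 0, -1], [0, 0, 0.08, 0, 0, 0, -1], [0, 0, 0.13, 0, 0, 0, -1], [0, 0, 0.14, 0, 0, 0, -1]],
  ],
)

```text
clock: 18.23
tcp_pos: [0.5532, -0.2831, 0.206]
orientation: [0.004, 0.8, 0.6, 0.001]
force: [-0.3, -0.1, 0.2]
opening: 0.085
finger_force: 0.0
```

Emit:
carry_out(
  motion=[
    [[0, 0, 0, 0, 0, 0.16, -1], [0, 0, 0, 0, 0, 0.34, -1], [0, 0, 0, 0, 0, 0.52, -1], [0, 0, 0, 0, 0, 0.7, -1], [0, 0, 0, 0, 0, 0.88, -1], [0, 0, 0, 0, 0, 1.06, -1], [0, 0, 0, 0, 0, 1.24, -1], [0, 0, 0, 0, 0, 1.42, -1]],
  ],
)

```text
clock: 19.23
tcp_pos: [0.5506, -0.2814, 0.2003]
orientation: [-0.001, 0.213, 0.977, 0.0]
force: [0.3, -0.1, 0.3]
opening: 0.0854
finger_force: 0.0
```

Emit:
carry_out(
  motion=[
    [[0, 0, 0, 0, 0, 0.1, -1], [0, 0, 0, 0, 0, 0.151, -1], [0, 0, 0, 0, 0, 0.151, -1], [0, 0, 0, 0, 0, 0.151, -1]],
  ],
)

```text
clock: 19.73
tcp_pos: [0.5509, -0.2816, 0.201]
orientation: [-0.001, 0.142, 0.99, 0.0]
force: [0.5, 0.3, 0.7]
opening: 0.0853
finger_force: 0.0
```

```bash
python3 - <<'E'
from m import *
o=robot.observe(); q=o["orientation"]; print(np.round(o["tcp_pos"],4),"yaw",2*np.degrees(np.arctan2(q[2],q[1]))-90,np.round(o["joints"],2),np.round(o["force"],1))
p=cam("scene"); P=cloud(p); a=p["image"]; hsv=cv2.cvtColor(a,cv2.COLOR_RGB2HSV); h,s,v=[hsv[...,i].astype(int) for i in range(3)]
m=comp((abs(h-65)<20)&(s>110)&(P[...,2]>.072)&(P[...,2]<.09)&near((225,190),25),np.array((225,190))); print("tag",m.sum(),rect(onplane(p,np.argwhere(m)[:,::-1],.08)[:,:2]),np.median(P[m][:,2]))
save(cv2.resize(a[130:250,160:280],(500,500),interpolation=cv2.INTER_CUBIC),"n1.png")
E
```

```text
[ 0.5509 -0.2816  0.201 ] yaw 73.64023825569097 [-0.59  0.35  1.44  0.    1.35 -1.87] [0.5 0.3 0.7]
tag 149 (array([ 0.5512, -0.2799]), array([0.0292, 0.0428]), 73.9) 0.08000609576168327
```

View pics/n1.png

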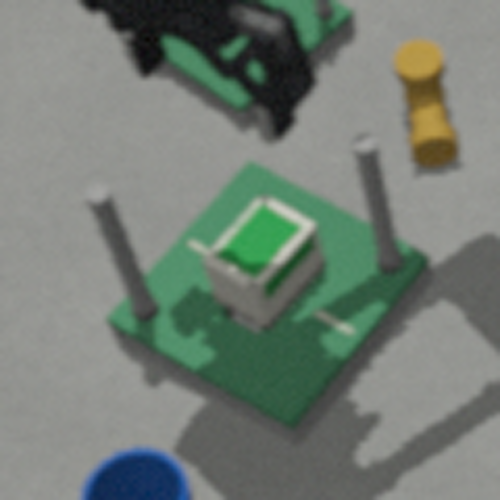

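The module is seated upright in the slot at crop (265,245), its top at 80 mm. I'll take it again across the long sides.

Emit:
carry_out(
  motion=[
    [[0, 0, -0.04, 0, 0, 0, -1], [0, 0, -0.08, 0, 0, 0, -1], [0, 0, -0.11, 0, 0, 0, -1], [0, 0, -0.125, 0, 0, 0, -1], [0, 0, -0.135, 0, 0, 0, -1], [0, 0, -0.135, 0, 0, 0, -1]],
  ],
)

```text
clock: 20.52
tcp_pos: [0.5513, -0.2819, 0.0667]
orientation: [0.0, 0.142, 0.99, 0.0]
force: [-1.0, -0.1, -0.2]
opening: 0.0854
finger_force: 0.0
```

Emit:
carry_out(
  motion=[
    [[0, 0, 0, 0, 0, 0, 1], [0, 0, 0, 0, 0, 0, 1], [0, 0, 0, 0, 0, 0, 1], [0, 0, 0, 0, 0, 0, 1], [0, 0, 0, 0, 0, 0, 1], [0, 0, 0, 0, 0, 0, 1], [0, 0, 0, 0, 0, 0, 1]],
  ],
  squeeze=40,
)

```text
clock: 21.4
tcp_pos: [0.5518, -0.2819, 0.0679]
orientation: [0.001, 0.142, 0.99, -0.0]
force: [-0.8, 1.6, 6.5]
opening: 0.0409
finger_force: 39.9
```

Emit:
carry_out(
  motion=[
    [[0, 0, 0.0005, 0, 0, -0.08, 1], [0, 0, 0.0005, 0, 0, -0.2, 1], [0, 0, 0.0005, 0, 0, -0.32, 1], [0, 0, 0.0005, 0, 0, -0.44, 1]],
  ],
  squeeze=50,
)

```text
clock: 21.9
tcp_pos: [0.5519, -0.2826, 0.0681]
orientation: [0.001, 0.356, 0.934, -0.001]
force: [-0.3, -0.1, 4.3]
opening: 0.0403
finger_force: 50.3
```

```bash
cat > st.py <<'E'
from m import *
o=robot.observe(); q=o["orientation"]; print(np.round(o["tcp_pos"],4),"yaw",2*np.degrees(np.arctan2(q[2],q[1]))-90,"F",np.round(o["force"],1),"M",np.round(o["torque"],2))
E
python3 st.py
```

```text
[ 0.5519 -0.2826  0.0681] yaw 48.27870484700759 F [-0.3 -0.1  4.3] M [-0.14  0.09  0.09]
```

Emit:
carry_out(
  motion=[
    [[0, 0, 0, 0, 0, -0.14, 1], [0, 0, 0, 0, 0, -0.28, 1], [0, 0, 0, 0, 0, -0.42, 1], [0, 0, 0, 0, 0, -0.56, 1], [0, 0, 0, 0, 0, -0.7, 1], [0, 0, 0, 0, 0, -0.84, 1], [0, 0, 0, 0, 0, -0.98, 1], [0, 0, 0, 0, 0, -1.06, 1]],
  ],
)

```text
clock: 22.9
tcp_pos: [0.5515, -0.283, 0.0681]
orientation: [0.001, 0.779, 0.627, -0.0]
force: [-1.1, -1.4, 2.6]
opening: 0.0399
finger_force: 50.3
```

Emit:
carry_out(
  motion=[
    [[0, 0, 0, 0, 0, -0.03, 1], [0, 0, 0, 0, 0, -0.06, 1], [0, 0, 0, 0, 0, -0.08, 1], [0, 0, 0, 0, 0, -0.08, 1]],
  ],
)

```text
clock: 23.4
tcp_pos: [0.5515, -0.2827, 0.0681]
orientation: [0.001, 0.803, 0.596, -0.0]
force: [-0.9, -1.6, 5.8]
opening: 0.0403
finger_force: 51.1
```

```bash
python3 st.py
```

```text
[ 0.5515 -0.2827  0.0681] yaw -16.801686468805542 F [-0.9 -1.6  5.8] M [-0.19  0.31  0.05]
```

Emit:
carry_out(
  motion=[
    [[0, 0, 0, 0, 0, -0.02, 1], [0, 0, 0, 0, 0, -0.035, 1], [0, 0, 0, 0, 0, -0.05, 1], [0, 0, 0, 0, 0, -0.05, 1]],
  ],
)

```text
clock: 23.9
tcp_pos: [0.5521, -0.2833, 0.0682]
orientation: [0.002, 0.817, 0.576, 0.0]
force: [-0.0, -2.8, 5.4]
opening: 0.04
finger_force: 50.9
```

```bash
python3 st.py
```

```text
[ 0.5521 -0.2833  0.0682] yaw -19.631477817877467 F [-0.  -2.8  5.4] M [-0.43  0.04  0.25]
```

Emit:
carry_out(
  motion=[
    [[0, 0, 0, 0, 0, -0.02, 1], [0, 0, 0, 0, 0, -0.04, 1], [0, 0, 0, 0, 0, -0.04, 1]],
  ],
)

```text
clock: 24.28
tcp_pos: [0.5525, -0.2837, 0.0682]
orientation: [0.003, 0.828, 0.56, 0.0]
force: [0.4, -4.4, 5.4]
opening: 0.0399
finger_force: 50.8
```

```bash
python3 st.py
```

```text
[ 0.5525 -0.2837  0.0682] yaw -21.88978866353861 F [ 0.4 -4.4  5.4] M [-0.68 -0.07  0.57]
```

The moment has climbed to 0.57 N m about 95° into the turn, so the module is at its stop. I'll ease off, let go and lift clear.

Emit:
carry_out(
  motion=[
    [[0, 0, 0, 0, 0, 0.02, 1], [0, 0, 0, 0, 0, 0.02, 0.3], [0, 0, 0, 0, 0, 0.02, -1], [0, 0, 0, 0, 0, 0.02, -1], [0, 0, 0, 0, 0, 0.02, -1], [0, 0, 0.02, 0, 0, 0.02, -1], [0, 0, 0.06, 0, 0, 0.02, -1], [0, 0, 0.11, 0, 0, 0.02, -1]],
  ],
)

```text
clock: 25.28
tcp_pos: [0.5503, -0.2809, 0.1768]
orientation: [-0.002, 0.823, 0.567, -0.001]
force: [0.8, -0.7, -0.5]
opening: 0.085
finger_force: 0.0
```

Emit:
carry_out(
  motion=[
    [[0, 0, 0.04, 0, 0, 0, -1], [0, 0, 0.08, 0, 0, 0, -1], [-0.03, 0.05, 0.09, 0, 0, 0, -1], [-0.06, 0.1, 0.09, 0, 0, 0, -1], [-0.09, 0.15, 0.09, 0, 0, 0, -1], [-0.11, 0.19, 0.09, 0, 0, 0, -1], [-0.11, 0.19, 0.09, 0, 0, 0, -1]],
  ],
)

```text
clock: 26.15
tcp_pos: [0.4391, -0.0891, 0.2674]
orientation: [-0.001, 0.822, 0.569, 0.0]
force: [0.6, -1.1, 0.2]
opening: 0.0855
finger_force: 0.0
```

```bash
python3 st.py; python3 - <<'E'
from m import *
for n,c in(("scene",(225,190)),("top",(422,211))):
    p=cam(n); P=cloud(p); a=p["image"]; hsv=cv2.cvtColor(a,cv2.COLOR_RGB2HSV); h,s,v=[hsv[...,i].astype(int) for i in range(3)]
    m=(abs(h-65)<20)&(s>110)&(P[...,2]>.072)&(P[...,2]<.09)&near(c,25)
    if m.sum()>20: m=comp(m,np.array(c)); print(n,"tag",m.sum(),rect(onplane(p,np.argwhere(m)[:,::-1],.08)[:,:2]),np.median(P[m][:,2]))
    save(a,f"end_{n}.png")
a=[cv2.imread(f"pics/end_{n}.png") for n in("scene","top")]
cv2.imwrite("pics/end.png",np.hstack([cv2.resize(a[0][120:250,150:280],(400,400),interpolation=cv2.INTER_CUBIC),cv2.resize(a[1][100:330,170:500],(400,279))[:279].repeat(1,0) if 0 else cv2.resize(a[1][120:310,200:470],(400,400))]))
E
```

```text
[ 0.4391 -0.0891  0.2674] yaw -20.66963827784832 F [ 0.6 -1.1  0.2] M [-0.02  0.01 -0.06]
scene tag 146 (array([ 0.5524, -0.2815]), array([0.0411, 0.0291]), 68.7) 0.07979742437825654
top tag 140 (array([ 0.5469, -0.2906]), array([0.0298, 0.0323]), 70.4) 0.08024463541796667
```

View pics/end.png

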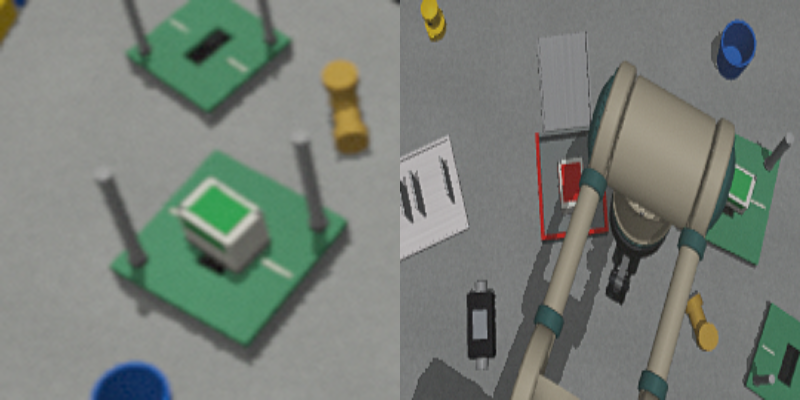

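The green module sits on the plate, its top at 80 mm, turned about 95° with its long side along the white lines. The red one stands in the bin and the other parts haven't moved. I'll hand in.

```bash
python3 -c "
from station import robot
print(robot.close_job())"
```

```text
the job is handed in; nothing more can be done
None
```

The job is handed in: the red module stands upright on the bin floor, and the green module is seated in the larger nest and turned clockwise to its stop, in about 26 s of robot time.

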